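Park the spring pin of an umbrella stand and tip up its drip pan

ROBOT

A 6-joint arm with a two-finger parallel gripper is mounted at the origin on the work surface. World frame = base frame: x ahead of the robot, y to its left, z up, the work surface at z = 0. Lengths are in mm, angles in rad, forces in N, time in s.
With the tool pointing down it reaches from about 275 to 1000 mm from the base axis. Payload 8.4 kg.
Tool frame: the origin (TCP) lies on the mounting face of the last link; the fingertips stand 173 mm ahead of it and the grasp point (between the pads) lies 155 mm ahead of it; z points along the fingers, y is the line along which they close (so a half turn about z gives the same grasp; the last joint's range is limited). The gripper opens to 85 mm and grips with 20 to 120 N. Pads are 22 mm wide; open, the fingers measure 114 mm over their backs; the gripper's body (76 mm by 85 mm) begins 54 mm behind the grasp point. The pads swing forward as they close: fully open they stand 13 mm farther back than shut.
Start: joints at [1.255, 0.353, 1.633, -0, 1.155, -0.002], TCP at [192.921, 594.484, 404.681] pointing down, gripper open.
Joint ranges: [-2.63, 2.63], [-0.92, 2.1], [0.06, 2.66], [-1.3, 4.44], [0, 2.69], [-3.02, 3.02]. Speed limits (rad/s): [2.22, 2.22, 2.79, 3.14, 3.14, 3.14].

INTERFACE

Orientations are given as [roll, pitch, yaw] about the fixed x, y, z axes, in that order (R = Rz(yaw) Ry(pitch) Rx(roll)).
In Python, from rig import r gives the robot as it stands.
- The arm moves only by the tool apply_moves, never from a script. Its argument "deltas" is a list of rows, each an object with "claw": the gripper command: -1 is fully open, 1 is shut, values between are in proportion; "delta_pos": the shift along the tool's x, y, z in cm, a list of three; "yaw": the turn about the tool's z in rad. In form: [{"claw": claw, "delta_pos": [tx, ty, tz], "yaw": yaw}, ...]. A call has 1 to 8 rows; each row shifts and turns the commanded pose from where the row before left it, along the tool's axes as they then stand; what a row does not reach is not made up. A row lasts 1/8 s, in which the tool goes at most 62.5 mm and 10.7 degrees, less where a joint would pass 70% of its speed; a pose out of reach is approached as far as the arm can. A call with a gripper value outside its range is refused whole. The fingers move at their own pace and stop on an object; "grip_force" is the grip in N (left out, the last holds). Time passes only in rows, so rows that do not move let the fingers close. It gives the time, the measured TCP pose, the force, the opening and the grip force at its end, in the units of the state.
- r.sense(): the state, without advancing time (a new reading comes with each control period).
- r.grab_frame(name): name is "scene" or "top" or "wrist"; returns a dict with "img" (384x512x3 uint8, blue, green, red), "z_map" (384x512 float32, mm along the optical axis (not along the pixel's ray), 0 where there is no reading), "fx", "fy", "cx", "cy" (pixels), "dist" ([k1, k2, p1, p2, k3] as OpenCV has them; the pictures are not rectified), "eye" and "rotation" of the camera in the world; the wrist camera has in their place "T_tool_cam" (4x4, takes a point from camera to tool coordinates, whose origin is the TCP and whose axes are the flange's). Camera axes: x right, y up, looking along -z (the intrinsics and any distortion apply to the point x, -y, -z); pixel columns grow to the right and rows downward; lengths in mm; the calibration is good to about 2 mm. A picture is of the moment at which its call begins: read the wrist's pose just before it.
- r.sign_off(): hands the job in; it is judged then, once.
The state is a dict: "clock": time; "qpos": joint angles; "qvel": joint speeds; "joint_efforts": joint torques, N m; "eef_pos": TCP position; "tcp_rot": TCP orientation; "contact_force": force on the tool from outside, world axes, zero at the start; "wrist_torque": the same for the moment, N m; "opening": opening from 0.0 (shut) to 1.0 (fully open); "grasp_force": force on a finger pad.
Only numpy, scipy, OpenCV 4.12 (cv2) and the standard library are available. Lean on these libraries where they do the work, as an engineer would, in place of code of your own. Each camera call takes 0.05 s, during which the arm holds its last target. There are 200 camera calls.

TASK

The drip pan of the low umbrella stand is locked by a spring pin through its lever. Push the pin's knob along its slot to draw the pin out of the lever, tip the knob all the way over into the notch in the side of the slot so that it stays parked there, then press the lever's pedal down as far as it goes so that the pan stays tipped up. Leave the things on the boot tray where they are.

Things in the scene. Friction and masses are not known exactly. Their poses are not given: they have to be found in the camera images.
- stand: Low brass and cast-iron stand for folding umbrellas, fixed; base 270 x 425 x 12 mm. Origin on the work surface, straight below the home place of the pin's handle. z up; local y is the direction in which the pin is drawn; the pedal is on the -x side, which faces the robot. In this frame the pin's axis lies along y at x = 0, z = 50 mm.
- slot (a point): On the slot's centre line at the handle's home place, 74 mm up, level with the tops of its two rails; axes as the stand. The rails are 8 mm round brass bars along y, axes at x = 11.5 and -11.5 mm. The front (-x) rail is broken by one notch 15 mm wide along y, where its bars bend out towards -x and down. The notch's place is not reported and varies: its middle lies 38 to 58 mm along +y.
- hoop (a point): Centre of the stand's fixed brass hoop, 170 mm across, 210 mm above the work surface, on two posts on its +x side; an obstacle over the pan.
- pin (a joint): Draw of the steel pin along the stand's +y, in m: 0 = home, its tip through the bore of the lever (lever locked), out of the bore from 0.02, end of travel 0.078. A spring pulls it home with about 2.5 N at 0 and 6 N at 0.06.
- handle (a joint): Tilt of the pin's upright handle about the pin's axis, in rad: about 0 = upright in the slot (it rattles by about 0.15 either way), growing as it tips towards the stand's -x; it can tip over only where the notch is, down to its stop at 1.1 (by its weight, or with a push if it drags on the notch's wall). The spring then holds it against that wall.
- knob (a point): Centre of the round brass knob, 22 mm in diameter, on the end of the handle (a 9 mm rod); 58 mm from the pin's axis, so 108 mm above the work surface when upright.
- lever (a joint): Angle of the cast-iron foot lever, in rad: 0 = up, grows as the pedal is pressed down, stop at 0.30. Stiff: it takes about 8 N at the pedal and stays where it is left. While the pin is home it moves only about 0.08. Its pivot is along the stand's y at x = 60, z = 50 mm.
- pedal (a point): Middle of the top of the lever's pedal, a flat plate 50 x 50 mm; in the stand's frame at x = -105, y = -34, z = 84 mm when up, and z = 34 mm when fully down.
- pan (a joint): Tilt of the copper drip pan (190 x 200 x 26 mm, beside the lever under the hoop), in rad: 0 = flat; linked to the lever, it tips up by 1.6 times the lever's angle, to 0.48.
- boot_jack: Walnut boot jack on the boot tray, 230 x 90 x 55 mm; origin under its middle. Bystander.
- shoehorn: Horn shoehorn on the boot tray, 155 mm long, 36 mm wide; origin under its middle. Bystander.
- key_dish: Round pewter key dish on the boot tray, 84 mm across, 22 mm high; origin under its middle. Bystander.
- rubber_tip: Black rubber umbrella tip standing on the boot tray, 26 mm across, 35 mm high; origin under its middle. Bystander.

How it is judged (in metres and radians):
On the way, in this order (a step that is already met when the one before it is completed fails the run):
1. the pin is drawn and its handle lies tipped over in the notch (value of joint handle above 0.7 rad and value of joint pin above 0.03 m), for 0.3 s.
2. with the pin still parked, the pan is tipped up by the pedal (all of step 1 and value of joint pan above 0.35 rad), for 0.2 s.
At the end, for the whole second after the job is handed in: The pin stays drawn by more than 30 mm with its handle tipped more than 0.7 rad into the notch, and the pan stays tipped up by more than 0.35 rad (0.48 is full) and at rest (all of step 2 and velocity of joint pan between -0.05 and 0.05 rad/s); the robot touches nothing.
It fails at once if the boot jack is moved by more than 30 mm (distance of boot_jack from where it was at the start of the episode above 0.03 m).
It fails at once if the shoehorn is moved by more than 30 mm (distance of shoehorn from where it was at the start of the episode above 0.03 m).
It fails at once if the key dish is moved by more than 30 mm (distance of key_dish from where it was at the start of the episode above 0.03 m).
It fails at once if the rubber umbrella tip is moved by more than 30 mm (distance of rubber_tip from where it was at the start of the episode above 0.03 m).
It also fails if it takes over 64 s, if anything falls off the work surface, if the arm or the gripper's body presses on something with over 40 N, if the wrist force passes 120 N, or if a joint passes its speed limit or range.

## Working session

There is one attempt and no reset: what is moved stays moved. The work goes in short steps, Python scripts to look and compute and a tool call to move; the robot and the scene stay as the last step left them, time stands still between calls to the robot, and variables do not carry over. Pictures are saved under pics/ and viewed, at most 10 in all, crops included, and the job is handed in when it is done.

Besides the shell and the picture viewer there is one more tool, called after "Request:" as name([rows], argument=value, ...), one row to a line, values as JSON. apply_moves: Moves the arm, as the interface text tells. Its arguments: {"type":"object","properties":{"deltas":{"type":"array"},"grip_force":{"type":"number"}},"required":["deltas"]}

```bash
mkdir -p pics; cat > h.py <<'E'
import numpy as np,cv2
from rig import r
def pts(f):
    z=f["z_map"];H,W=z.shape
    u,v=np.meshgrid(np.arange(W),np.arange(H))
    K=np.array([[f["fx"],0,f["cx"]],[0,f["fy"],f["cy"]],[0,0,1.]])
    n=cv2.undistortPoints(np.stack([u,v],-1).reshape(-1,1,2).astype(np.float64),K,np.array(f["dist"],float)).reshape(H,W,2)
    p=np.stack([n[...,0]*z,-n[...,1]*z,-z],-1)
    P=p@np.array(f["rotation"]).T+np.array(f["eye"]); P[z==0]=np.nan
    return P
E
python3 - <<'E'
from h import *
s=r.sense();print({k:np.round(v,3) for k,v in s.items()})
for n in ("top","scene"):
    f=r.grab_frame(n);cv2.imwrite(f"pics/{n}0.png",f["img"]);np.savez(f"{n}0.npz",P=pts(f),img=f["img"]);print(n,f["eye"],f["rotation"],f["fx"])
E
```

```text
{'clock': np.float64(0.0), 'qpos': array([ 1.255,  0.354,  1.634,  0.   ,  1.155, -0.002]), 'qvel': array([ 0.   ,  0.   , -0.003,  0.   , -0.   ,  0.001]), 'joint_efforts': array([ 5.0000e-03, -6.0525e+01, -3.4209e+01,  0.0000e+00,  9.0000e-03,
        0.0000e+00]), 'eef_pos': array([192.862, 594.254, 403.944]), 'tcp_rot': array([-3.14 , -0.   ,  2.828]), 'contact_force': array([-0.216, -0.468, -1.194]), 'wrist_torque': array([-0.046,  0.033,  0.001]), 'grasp_force': np.float64(0.0), 'opening': np.float64(0.996)}Traceback (most recent call last):
  File "<stdin>", line 4, in <module>
  File "h.py", line 9, in pts
    P=p@np.array(f["rotation"]).T+np.array(f["eye"]); P[z==0]=np.nan
      ~~~~~~~~~~~~~~~~~~~~~~~~~~~^~~~~~~~~~~~~~~~~~~
ValueError: operands could not be broadcast together with shapes (384,512) (3,)
```

View pics/top0.png

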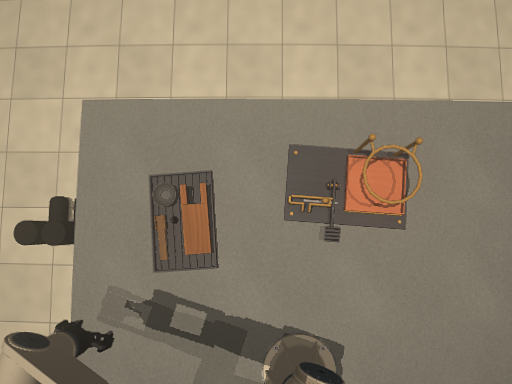

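The top view shows the robot at the bottom centre and the tray at about (185,220). The stand is at about (347,187), with its slot running along (290–332, 200), the notch near (307,206) and the pedal at (332,233). "rotation" is an rpy triple, so I'll fix that.

```bash
sed -i 's/^from rig/from scipy.spatial.transform import Rotation as Ro\nfrom rig/; s/np.array(f\["rotation"\]).T/Ro.from_euler("xyz",f["rotation"]).as_matrix().T/' h.py
python3 - <<'E'
from h import *
for n in ("top","scene"):
    f=r.grab_frame(n);cv2.imwrite(f"pics/{n}1.png",f["img"]);P=pts(f);np.savez(f"{n}0.npz",P=P,img=f["img"]);print(n,f["eye"],f["rotation"],f["fx"])
    if n=="top":
        for q in [(332,236),(326,201),(307,206),(295,152),(292,213),(407,158),(400,222),(291,150),(286,219),(404,228),(333,185),(100,340)]: print(q,np.round(P[q[1],q[0]],1))
        c=cv2.resize(f["img"][140:250,270:440],None,fx=4,fy=4,interpolation=cv2.INTER_CUBIC);cv2.imwrite("pics/topc.png",c)
E
```

```text
top [ 477.44276366  110.26537842 1302.01875982] [ 0.09560731  0.01396067 -1.56396613] 371.31978308237115
(332, 236) [456.8 -99.9  83.3]
(326, 201) [568.6 -76.  117.1]
(307, 206) [559.  -26.4  10.5]
(295, 152) [748.7  15.3  15.6]
(292, 213) [534.2  26.   14.5]
(407, 158) [ 730.3 -380.6   13.1]
(400, 222) [ 504.9 -348.7   14.2]
(291, 150) [756.   29.3  14.4]
(286, 219) [513.2  46.9  17.5]
(404, 228) [ 484.2 -362.6   13. ]
(333, 185) [ 626.5 -108.2   64.9]
(100, 340) [ 87.6 691.1  -1.6]
scene [1347.88924952  578.18618076  767.05399818] [ 0.95080874 -0.0109069   2.13206878] 384.2647713276063
```

View pics/topc.png

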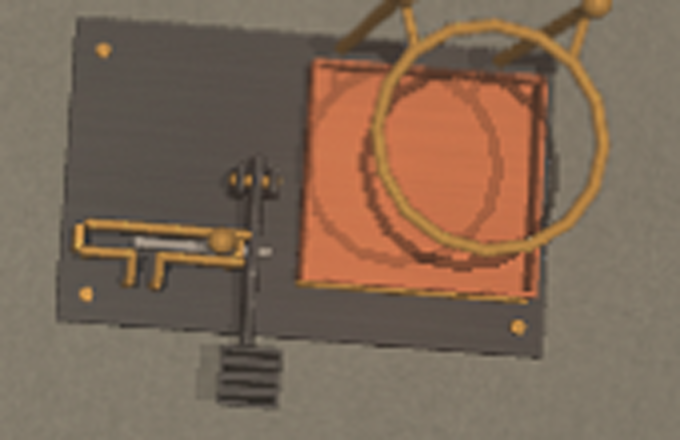

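View pics/scene1.png

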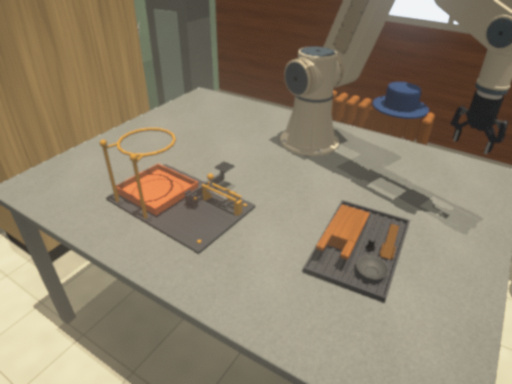

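Top crop: the knob is at crop (222,240), the notch arms are at (130,268) and (157,268) so its middle is about (143,258), and the pedal centre is about (249,376). In the scene view the stand is at about (180,200) and the tray at about (360,245).

```bash
cat >> h.py <<'E'
def ray(f,u,v,z):
    K=np.array([[f["fx"],0,f["cx"]],[0,f["fy"],f["cy"]],[0,0,1.]])
    n=cv2.undistortPoints(np.array([[[u,v]]],float),K,np.array(f["dist"],float)).ravel()
    d=Ro.from_euler("xyz",f["rotation"]).as_matrix()@np.array([n[0],-n[1],-1]); e=np.array(f["eye"])
    return e+d*(z-e[2])/d[2]
E
python3 - <<'E'
from h import *
f=r.grab_frame("top");img=f["img"];P=pts(f)
# base corners from crop
A=np.array([ray(f,270+x/4,140+y/4,12) for x,y in [(80,18),(57,320),(540,357)]])
print("corners",A.round(1))
m=(P[...,2]>6)&(P[...,2]<22);roi=np.zeros_like(m);roi[140:240,275:415]=1
Q=P[m&roi][:,:2].astype(np.float32);print("rect",cv2.minAreaRect(Q))
# bolts brass at base corners, rails lines
for nm,x,y,z in [("knob",222,240,108),("railB1",88,226,74),("railB2",205,233,74),("railF",108,254,74),("railF2",240,263,74),("barL",130,262,72),("barR",158,262,72),("barLtip",129,284,60),("barRtip",155,288,60),("pedalTL",218,347,84),("pedalTR",281,352,84),("pedalBL",218,402,84),("pedalBR",278,408,84)]:
    print(nm,ray(f,270+x/4,140+y/4,z).round(1))
kn=(P[...,2]>95)&(P[...,2]<125);kn[:,:310]=0;kn[:,345:]=0;kn[:185]=0;kn[:215]&=True;kn[215:]=0
print("knobpts",P[kn].round(0).tolist())
E
```

```text
corners [[ 776.3   32.7   12. ]
 [ 509.9   52.7   12. ]
 [ 479.9 -366.4   12. ]]
rect ((621.703369140625, -159.33966064453125), (338.8433532714844, 487.69140625), 1.4975874423980713)
knob [572.5 -75.8 108. ]
railB1 [586.3  29.9  74. ]
railB2 [581.  -67.1  74. ]
railF [563.1  13.4  74. ]
railF2 [556.2 -95.9  74. ]
barL [556.7  -5.   72. ]
barR [556.8 -28.2  72. ]
barLtip [539.1  -5.2  60. ]
barRtip [535.8 -27.   60. ]
pedalTL [486.8 -75.6  84. ]
pedalTR [ 483. -127.   84.]
pedalBL [442.2 -75.2  84. ]
pedalBR [ 437.5 -124.1   84. ]
knobpts [[581.0, -67.0, 117.0], [582.0, -70.0, 114.0], [581.0, -73.0, 119.0], [581.0, -76.0, 118.0], [582.0, -80.0, 115.0], [579.0, -65.0, 106.0], [578.0, -67.0, 116.0], [578.0, -70.0, 114.0], [578.0, -73.0, 117.0], [578.0, -76.0, 119.0], [578.0, -79.0, 117.0], [579.0, -83.0, 111.0], [575.0, -64.0, 114.0], [575.0, -67.0, 113.0], [575.0, -69.0, 121.0], [575.0, -72.0, 120.0], [575.0, -76.0, 118.0], [575.0, -80.0, 115.0], [575.0, -83.0, 116.0], [572.0, -64.0, 110.0], [572.0, -67.0, 114.0], [572.0, -70.0, 117.0], [572.0, -72.0, 120.0], [572.0, -79.0, 120.0], [572.0, -83.0, 114.0], [570.0, -65.0, 103.0], [569.0, -66.0, 117.0], [568.0, -69.0, 120.0], [569.0, -73.0, 113.0], [568.0, -75.0, 121.0], [569.0, -80.0, 115.0], [569.0, -83.0, 112.0], [566.0, -67.0, 112.0], [566.0, -70.0, 114.0], [566.0, -73.0, 114.0], [565.0, -76.0, 117.0], [566.0, -80.0, 115.0]]
```

Request:
apply_moves([
  {"claw": -1, "delta_pos": [0, 0, 0], "yaw": -0.12},
  {"claw": -1, "delta_pos": [0, 0, 0], "yaw": -0.121},
  {"claw": -1, "delta_pos": [-3.3, -4.9, 0], "yaw": 0},
  {"claw": -1, "delta_pos": [-3.3, -4.9, 0], "yaw": 0},
  {"claw": -1, "delta_pos": [-3.3, -4.9, 0], "yaw": 0},
  {"claw": -1, "delta_pos": [-3.3, -4.9, 0], "yaw": 0},
  {"claw": -1, "delta_pos": [-3.3, -4.9, 0], "yaw": 0},
  {"claw": -1, "delta_pos": [-3.3, -4.9, 0], "yaw": 0},
], grip_force=40)

```text
clock: 1.2
eef_pos: [369.6, 285.2, 404.8]
tcp_rot: [3.141, 0.0, 3.069]
contact_force: [1.8, 0.8, 0.5]
opening: 0.999
grasp_force: 0.0
```

Request:
apply_moves([
  {"claw": 0, "delta_pos": [-3.3, -4.9, 0], "yaw": 0},
  {"claw": 0, "delta_pos": [-3.3, -4.9, 0], "yaw": 0},
  {"claw": 0, "delta_pos": [-3.3, -4.9, 0], "yaw": 0},
  {"claw": 0, "delta_pos": [-3.3, -4.9, 0], "yaw": 0},
  {"claw": 0, "delta_pos": [-3.3, -4.9, 0], "yaw": 0},
  {"claw": 0, "delta_pos": [-3.3, -4.9, 0], "yaw": 0},
  {"claw": 0, "delta_pos": [-2.8, -5.0, 0], "yaw": 0},
  {"claw": 0, "delta_pos": [0, 0, 0], "yaw": 0},
])

```text
clock: 2.2
eef_pos: [570.5, -75.9, 404.4]
tcp_rot: [-3.141, 0.001, 3.065]
contact_force: [-0.0, -0.5, -0.3]
opening: 0.498
grasp_force: 0.0
```

```bash
cat >> h.py <<'E'
def wrist():
    s=r.sense();f=r.grab_frame("wrist")
    T=np.eye(4);T[:3,:3]=Ro.from_euler("xyz",s["tcp_rot"]).as_matrix();T[:3,3]=s["eef_pos"]
    C=T@np.array(f["T_tool_cam"]);f["eye"]=C[:3,3];f["rotation"]=Ro.from_matrix(C[:3,:3]).as_euler("xyz")
    return s,f
O=np.array([569.6,-74.5]);c,s_=np.cos(-.073),np.sin(-.073);Rs=np.array([[c,s_],[-s_,c]])
def loc(p): p=np.asarray(p,float);return np.concatenate([(p[...,:2]-O)@Rs.T,p[...,2:]],-1)
E
python3 - <<'E'
from h import *
s,f=wrist();print(s["eef_pos"],f["eye"]);cv2.imwrite("pics/w1.png",f["img"])
P=loc(pts(f));np.save("w1.npy",P)
k=(P[...,2]>100)&(P[...,2]<125)&(abs(P[...,0])<40)&(abs(P[...,1])<30);print("knob",k.sum(),P[k].mean(0) if k.any() else 0)
if k.any(): print(P[k].min(0),P[k].max(0))
E
```

```text
[570.53961337 -75.89344505 404.36974615] [494.35944659 -69.94915826 372.61836206]
knob 360 [  1.88620494  -0.61452821 114.40589134]
[ -6.86010272 -10.71041911 106.07467349] [ 14.72016069   9.42343355 118.81119831]
```

View pics/w1.png

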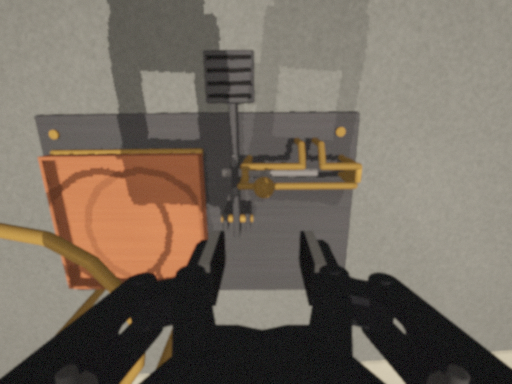

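The wrist view shows the knob at (263,187) and the notch arms at about (302,150) and (322,150), off the front rail at row 166. Both fingers are clear of the stand.

```bash
python3 - <<'E'
from h import *
s,f=wrist();P=loc(pts(f));hsv=cv2.cvtColor(f["img"],cv2.COLOR_BGR2HSV)
b=(hsv[...,1]>130)&(hsv[...,2]>90)
for v in (144,148,152,156):
    u=np.where(b[v,285:340])[0]+285;g=np.split(u,np.where(np.diff(u)>1)[0]+1)
    print(v,[(int(x[0]),int(x[-1]),loc(ray(f,x.mean(),v,72)).round(1).tolist()) for x in g if len(x)], [P[v,int(x.mean())].round(0).tolist() for x in g if len(x)])
for u in (255,275,290,310,335,345):
    w=np.where(b[130:200,u])[0]+130;g=np.split(w,np.where(np.diff(w)>1)[0]+1)
    print(u,[(int(x[0]),int(x[-1]),loc(ray(f,u,x.mean(),74)).round(1).tolist()) for x in g if len(x)])
E
```

```text
144 [(295, 302, [-36.4, 40.3, 72.0]), (314, 321, [-36.4, 61.2, 72.0])] [[-34.0, 42.0, 57.0], [-34.0, 64.0, 57.0]]
148 [(297, 303, [-32.0, 42.2, 72.0]), (317, 322, [-32.0, 63.6, 72.0])] [[-30.0, 44.0, 61.0], [-30.0, 66.0, 60.0]]
152 [(297, 303, [-27.6, 42.3, 72.0]), (317, 322, [-27.6, 63.9, 72.0])] [[-26.0, 44.0, 63.0], [-26.0, 65.0, 62.0]]
156 [(297, 303, [-23.2, 42.5, 72.0]), (317, 323, [-23.1, 64.7, 72.0])] [[-22.0, 43.0, 66.0], [-22.0, 66.0, 65.0]]
255 [(164, 170, [-11.3, -7.5, 74.0]), (182, 195, [13.8, -7.8, 74.0])]
275 [(165, 169, [-11.2, 14.8, 74.0]), (185, 189, [12.1, 15.0, 74.0])]
290 [(165, 170, [-10.6, 31.5, 74.0]), (185, 189, [12.1, 32.1, 74.0])]
310 [(184, 190, [12.2, 55.0, 74.0])]
335 [(130, 135, [-49.0, 79.0, 74.0]), (164, 171, [-10.5, 81.9, 74.0]), (184, 189, [11.7, 83.6, 74.0])]
345 [(161, 189, [-1.8, 93.8, 74.0])]
```

Request:
apply_moves([
  {"claw": 0, "delta_pos": [0, 0.1, 4.5], "yaw": 0},
  {"claw": 0, "delta_pos": [0, 0, 4.5], "yaw": 0},
  {"claw": 0, "delta_pos": [0, 0, 3.0], "yaw": 0},
  {"claw": 0, "delta_pos": [0, 0, 1.5], "yaw": 0},
  {"claw": 0, "delta_pos": [0, 0, 0], "yaw": 0},
  {"claw": 1, "delta_pos": [0, 0, 0], "yaw": 0},
  {"claw": 1, "delta_pos": [0, 0, 0], "yaw": 0},
  {"claw": 1, "delta_pos": [0, 0, 0], "yaw": 0},
], grip_force=40)

```text
clock: 3.3
eef_pos: [570.2, -71.9, 271.2]
tcp_rot: [-3.141, 0.003, 3.069]
contact_force: [0.4, -2.9, 6.8]
opening: 0.224
grasp_force: 39.1
```

Request:
apply_moves([
  {"claw": 0.2, "delta_pos": [0, 0, 0], "yaw": 0},
  {"claw": 0.2, "delta_pos": [0, 0, 0.6], "yaw": 0},
  {"claw": 0.2, "delta_pos": [0, 0, 0], "yaw": 0},
  {"claw": 1, "delta_pos": [0, 0, 0], "yaw": 0},
  {"claw": 1, "delta_pos": [0, 0, 0], "yaw": 0},
  {"claw": 1, "delta_pos": [0, 0, 0], "yaw": 0},
])

```text
clock: 4.05
eef_pos: [569.4, -71.8, 263.6]
tcp_rot: [-3.141, -0.0, 3.069]
contact_force: [0.2, -2.6, -1.2]
opening: 0.229
grasp_force: 39.0
```

Request:
apply_moves([
  {"claw": 1, "delta_pos": [0, 1.0, 0], "yaw": 0},
  {"claw": 1, "delta_pos": [0, 1.0, 0], "yaw": 0},
  {"claw": 1, "delta_pos": [0, 1.0, 0], "yaw": 0},
  {"claw": 1, "delta_pos": [0, 1.0, 0], "yaw": 0},
  {"claw": 1, "delta_pos": [0, 1.2, 0], "yaw": 0},
  {"claw": 1, "delta_pos": [0, 0, 0], "yaw": 0},
  {"claw": 1, "delta_pos": [0, 0, 0], "yaw": 0},
])

```text
clock: 4.92
eef_pos: [573.2, -19.7, 263.6]
tcp_rot: [-3.141, -0.0, 3.069]
contact_force: [-1.0, -6.5, -1.4]
opening: 0.233
grasp_force: 39.1
```

```bash
python3 - <<'E'
from h import *
s=r.sense();print("tcp loc",loc(s["eef_pos"]),s["contact_force"])
f=r.grab_frame("scene");P=loc(pts(f));cv2.imwrite("pics/s2.png",cv2.resize(f["img"][130:260,100:270],None,fx=4,fy=4,interpolation=cv2.INTER_CUBIC))
E
```

```text
tcp loc [ -0.44753247  54.95851386 263.64385811] [-1.03456769 -6.45367413 -1.38365704]
```

View pics/s2.png

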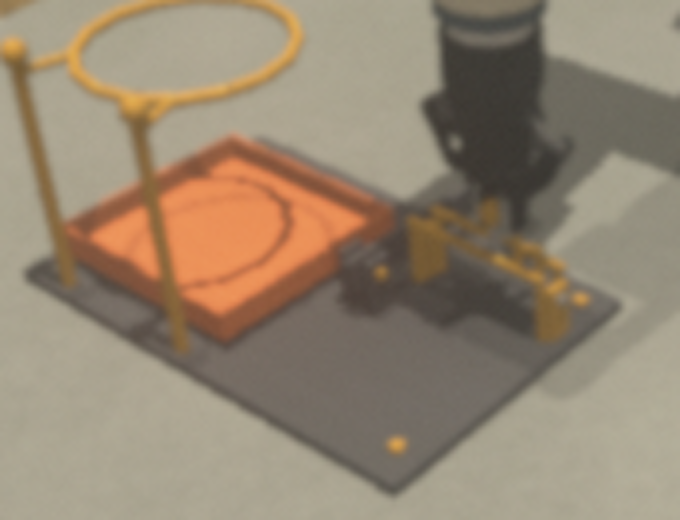

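The knob is drawn and held, at about crop (490,215). The -6.5 N reading along y matches the spring. Next I tip it partway and check the force.

Request:
apply_moves([
  {"claw": 1, "delta_pos": [0.6, 0, 0.03], "yaw": 0},
  {"claw": 1, "delta_pos": [0.55, 0, 0.09], "yaw": 0},
  {"claw": 1, "delta_pos": [0.55, 0, 0.15], "yaw": 0},
  {"claw": 1, "delta_pos": [0, 0, 0], "yaw": 0},
])

```text
clock: 5.48
eef_pos: [556.6, -18.8, 261.7]
tcp_rot: [-3.141, 0.002, 3.069]
contact_force: [1.3, -5.3, 2.1]
opening: 0.224
grasp_force: 39.3
```

Request:
apply_moves([
  {"claw": 1, "delta_pos": [0.55, 0, 0.2], "yaw": 0},
  {"claw": 1, "delta_pos": [0.52, 0, 0.25], "yaw": 0},
  {"claw": 1, "delta_pos": [0.49, 0, 0.3], "yaw": 0},
  {"claw": 1, "delta_pos": [0.46, 0, 0.35], "yaw": 0},
  {"claw": 1, "delta_pos": [0.43, 0, 0.4], "yaw": 0},
  {"claw": 1, "delta_pos": [0, 0, 0], "yaw": 0},
])

```text
clock: 6.22
eef_pos: [531.4, -16.6, 245.5]
tcp_rot: [3.141, -0.001, 3.069]
contact_force: [0.9, 0.2, 0.4]
opening: -0.001
grasp_force: 0.0
```

```bash
python3 - <<'E'
from h import *
s,f=wrist();print("tcp loc",loc(s["eef_pos"]));cv2.imwrite("pics/w3.png",f["img"])
f=r.grab_frame("top");P=loc(pts(f))
k=(P[...,2]>50)&(P[...,2]<125)&(abs(P[...,0])<80)&(P[...,1]<100)&(P[...,1]>-20)
hsv=cv2.cvtColor(f["img"],cv2.COLOR_BGR2HSV);k&=(hsv[...,1]>110)
for p in P[k][::3]: print(p.round(0).astype(int).tolist(),end=' ')
E
```

```text
tcp loc [-42.29779947  54.96226567 245.4785492 ]
[63, -14, 54]
```

View pics/w3.png

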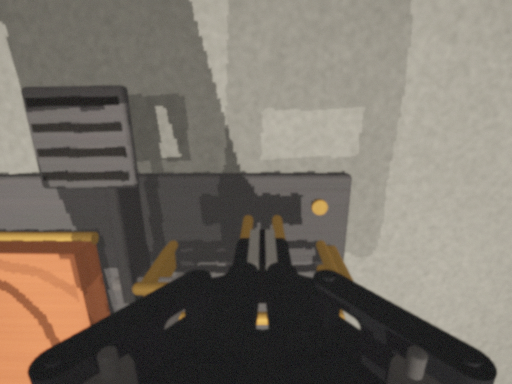

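The fingers shut and slipped off the knob; the closed tips are between the notch arms at (262,235). I'll rise clear and look.

Request:
apply_moves([
  {"claw": 1, "delta_pos": [0, 0, -3], "yaw": 0},
  {"claw": 1, "delta_pos": [0, 0, -5], "yaw": 0},
  {"claw": 1, "delta_pos": [-2, 0, -5], "yaw": 0},
  {"claw": 1, "delta_pos": [0, 0, 0], "yaw": 0},
])

```text
clock: 6.82
eef_pos: [554.3, -18.3, 380.4]
tcp_rot: [3.141, 0.009, 3.069]
contact_force: [-0.5, -0.0, -0.3]
opening: 0.003
grasp_force: 0.0
```

```bash
python3 - <<'E'
from h import *
s,f=wrist();print("tcp loc",loc(s["eef_pos"]));cv2.imwrite("pics/w4.png",f["img"])
P=loc(pts(f));hsv=cv2.cvtColor(f["img"],cv2.COLOR_BGR2HSV)
k=(P[...,2]>76)&(P[...,2]<125)&(abs(P[...,0])<80)&(P[...,1]<100)&(P[...,1]>-20)&(hsv[...,1]>110)
print(k.sum(),P[k].mean(0),P[k].min(0),P[k].max(0))
E
```

```text
tcp loc [-19.35089654  54.90302859 380.43303302]
418 [  0.19548752   0.86858863 114.11456678] [ -7.84696518 -10.89646243 104.89410213] [ 11.99821853  10.31259864 119.18562797]
```

View pics/w4.png

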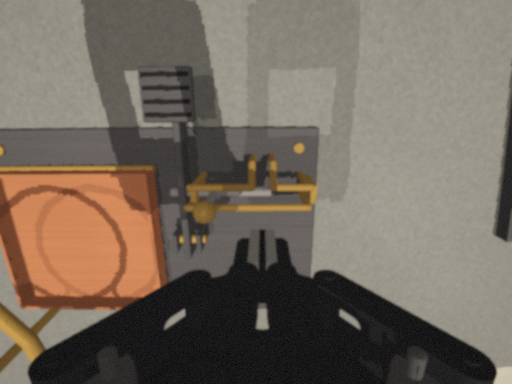

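The knob sprang back home, at about (203,212), so the task state is unchanged. The notch arms are at (252,172) and (272,172). I'll refine the notch position relative to the knob.

```bash
python3 - <<'E'
from h import *
s,f=wrist();P=loc(pts(f));hsv=cv2.cvtColor(f["img"],cv2.COLOR_BGR2HSV)
b=(hsv[...,1]>120)&(hsv[...,2]>80)
for v in range(158,186,3):
    u=np.where(b[v,235:290])[0]+235;g=np.split(u,np.where(np.diff(u)>1)[0]+1)
    print(v,[(int(x[0]),int(x[-1]),P[v,int(x.mean())].round(0).tolist()) for x in g if len(x)])
# local x,y for pixel -> iterate with bar model z
for v in (170,174,178):
    u=np.where(b[v,235:290])[0]+235
    g=[x for x in np.split(u,np.where(np.diff(u)>1)[0]+1) if len(x)]
    for x in g: print(v,[loc(ray(f,x.mean(),v,z)).round(1).tolist() for z in (66,70,74)])
k=(P[...,2]>90)&(P[...,2]<125)&(abs(P[...,0])<30)&(abs(P[...,1])<25)&b
vv,uu=np.where(k);(cu,cv_),rad=cv2.minEnclosingCircle(np.stack([uu,vv],1).astype(np.float32));print(cu,cv_,rad,loc(ray(f,cu,cv_,108)))
t=r.grab_frame("top");h=cv2.cvtColor(t["img"],cv2.COLOR_BGR2HSV);b=(h[...,1]>110)&(h[...,2]>80);Q=loc(pts(t))
for v in range(203,212):
    u=np.where(b[v,296:318])[0]+296;g=[x for x in np.split(u,np.where(np.diff(u)>1)[0]+1) if len(x)]
    print(v,[(int(x[0]),int(x[-1]),loc(ray(t,x.mean(),v,70)).round(1).tolist()) for x in g])
k=(Q[...,2]>90)&(Q[...,2]<125)&(abs(Q[...,0])<30)&(abs(Q[...,1])<25)&b
vv,uu=np.where(k);(cu,cv_),rad=cv2.minEnclosingCircle(np.stack([uu,vv],1).astype(np.float32));print(cu,cv_,rad,loc(ray(t,cu,cv_,108)),Q[k].mean(0))
E
```

```text
158 [(251, 254, [-36.0, 43.0, 24.0]), (269, 273, [-36.0, 66.0, 23.0])]
161 [(250, 255, [-36.0, 44.0, 41.0]), (269, 274, [-36.0, 65.0, 41.0])]
164 [(249, 255, [-36.0, 44.0, 56.0]), (270, 275, [-35.0, 66.0, 55.0])]
167 [(248, 256, [-33.0, 44.0, 59.0]), (270, 276, [-33.0, 67.0, 59.0])]
170 [(248, 255, [-30.0, 43.0, 60.0]), (270, 276, [-30.0, 67.0, 61.0])]
173 [(249, 255, [-27.0, 44.0, 62.0]), (270, 275, [-27.0, 66.0, 61.0])]
176 [(248, 254, [-24.0, 43.0, 63.0]), (270, 276, [-24.0, 67.0, 64.0])]
179 [(248, 255, [-21.0, 43.0, 65.0]), (270, 276, [-22.0, 67.0, 66.0])]
182 [(249, 254, [-19.0, 43.0, 67.0]), (270, 275, [-19.0, 65.0, 68.0])]
185 [(248, 255, [-16.0, 43.0, 70.0]), (271, 275, [-16.0, 66.0, 68.0])]
170 [[-31.4, 43.8, 66.0], [-32.3, 44.0, 70.0], [-33.3, 44.1, 74.0]]
170 [[-31.4, 66.4, 66.0], [-32.3, 66.2, 70.0], [-33.2, 66.1, 74.0]]
174 [[-27.1, 43.8, 66.0], [-28.1, 43.9, 70.0], [-29.1, 44.1, 74.0]]
174 [[-27.0, 66.5, 66.0], [-28.0, 66.3, 70.0], [-29.0, 66.1, 74.0]]
178 [[-22.7, 43.7, 66.0], [-23.8, 43.9, 70.0], [-24.8, 44.0, 74.0]]
178 [[-22.7, 66.5, 66.0], [-23.7, 66.3, 70.0], [-24.8, 66.2, 74.0]]
203.41586303710938 215.43527221679688 11.672821998596191 [  2.58810868  -0.38295587 108.        ]
203 []
204 []
205 []
206 []
207 []
208 []
209 []
210 []
211 []
0.0 0.0 0.0 [ 631.89021732 1201.36968934  108.        ] [nan nan nan]<stdin>:19: RuntimeWarning: Mean of empty slice.
  ret = um.true_divide(
```

Notch middle is about 55 mm from the knob, so the alignment was right. I'll regrip harder and tip in smaller, monitored steps.

Request:
apply_moves([
  {"claw": 0, "delta_pos": [-2.1, -5.5, 0], "yaw": 0},
  {"claw": 0, "delta_pos": [0, 0, 0], "yaw": 0},
  {"claw": 0, "delta_pos": [0, 0, 4.5], "yaw": 0},
  {"claw": 0, "delta_pos": [0, 0, 4.2], "yaw": 0},
  {"claw": 0, "delta_pos": [0, 0, 3.0], "yaw": 0},
  {"claw": 0, "delta_pos": [0, 0, 0], "yaw": 0},
  {"claw": 0, "delta_pos": [0, 0, 0], "yaw": 0},
])

```text
clock: 7.85
eef_pos: [568.8, -74.4, 259.4]
tcp_rot: [3.142, -0.0, 3.069]
contact_force: [-0.2, 0.0, 0.1]
opening: 0.5
grasp_force: 0.0
```

Request:
apply_moves([
  {"claw": 1, "delta_pos": [0, 0, 0], "yaw": 0},
  {"claw": 1, "delta_pos": [0, 0, 0], "yaw": 0},
  {"claw": 1, "delta_pos": [0, 0, 0], "yaw": 0},
], grip_force=90)

```text
clock: 8.22
eef_pos: [569.4, -74.5, 260.6]
tcp_rot: [3.141, 0.003, 3.069]
contact_force: [0.7, 1.7, 7.5]
opening: 0.211
grasp_force: 87.6
```

Request:
apply_moves([
  {"claw": 1, "delta_pos": [0, 1.1, 0], "yaw": 0},
  {"claw": 1, "delta_pos": [0, 1.1, 0], "yaw": 0},
  {"claw": 1, "delta_pos": [0, 1.1, 0], "yaw": 0},
  {"claw": 1, "delta_pos": [0, 1.1, 0], "yaw": 0},
  {"claw": 1, "delta_pos": [0, 1.1, 0], "yaw": 0},
  {"claw": 1, "delta_pos": [0, 0, 0], "yaw": 0},
  {"claw": 1, "delta_pos": [0, 0, 0], "yaw": 0},
])

```text
clock: 9.1
eef_pos: [573.4, -20.3, 260.5]
tcp_rot: [-3.14, 0.003, 3.069]
contact_force: [-0.8, -4.9, 6.1]
opening: 0.209
grasp_force: 87.8
```

Request:
apply_moves([
  {"claw": 1, "delta_pos": [0.5, 0, 0.03], "yaw": 0},
  {"claw": 1, "delta_pos": [0.4, 0, 0.05], "yaw": 0},
])

```text
clock: 9.35
eef_pos: [565.5, -19.9, 260.3]
tcp_rot: [-3.141, 0.007, 3.069]
contact_force: [4.3, -4.4, 5.5]
opening: 0.208
grasp_force: 87.7
```

Request:
apply_moves([
  {"claw": 1, "delta_pos": [0.4, 0, 0.08], "yaw": 0},
])

```text
clock: 9.48
eef_pos: [561.9, -19.6, 259.7]
tcp_rot: [-3.141, 0.008, 3.069]
contact_force: [4.3, -6.0, 6.0]
opening: 0.211
grasp_force: 88.0
```

Request:
apply_moves([
  {"claw": 1, "delta_pos": [0.4, 0, 0.1], "yaw": 0},
])

```text
clock: 9.6
eef_pos: [557.8, -19.3, 258.6]
tcp_rot: [-3.141, 0.008, 3.069]
contact_force: [4.9, -5.4, 2.8]
opening: 0.211
grasp_force: 88.7
```

Request:
apply_moves([
  {"claw": 1, "delta_pos": [0.5, 0.05, 0.17], "yaw": 0},
])

```text
clock: 9.72
eef_pos: [551.8, -18.4, 256.6]
tcp_rot: [-3.14, 0.004, 3.069]
contact_force: [-15.8, -5.5, 46.6]
opening: 0.141
grasp_force: 85.5
```

Request:
apply_moves([
  {"claw": 1, "delta_pos": [0.5, 0, 0.21], "yaw": 0},
])

```text
clock: 9.85
eef_pos: [546.1, -17.5, 253.8]
tcp_rot: [-3.141, 0.002, 3.069]
contact_force: [0.3, 0.2, 0.4]
opening: -0.004
grasp_force: 0.0
```

Request:
apply_moves([
  {"claw": 1, "delta_pos": [0.4, 0, 0.22], "yaw": 0},
])

```text
clock: 9.98
eef_pos: [541.7, -17.0, 250.7]
tcp_rot: [3.142, 0.001, 3.069]
contact_force: [-0.4, 0.5, -0.7]
opening: -0.0
grasp_force: 0.0
```

Request:
apply_moves([
  {"claw": 1, "delta_pos": [0, 0, -3], "yaw": 0},
  {"claw": 1, "delta_pos": [0, 0, -5], "yaw": 0},
  {"claw": 0, "delta_pos": [-2, 0, -5], "yaw": 0},
  {"claw": 0, "delta_pos": [0, 0, 0], "yaw": 0},
])

```text
clock: 10.48
eef_pos: [564.0, -18.5, 384.6]
tcp_rot: [3.141, 0.009, 3.069]
contact_force: [0.2, -0.6, -0.5]
opening: 0.422
grasp_force: 0.0
```

```bash
cat > k.py <<'E'
from h import *
s,f=wrist();print("tcp loc",loc(s["eef_pos"]))
P=loc(pts(f));hsv=cv2.cvtColor(f["img"],cv2.COLOR_BGR2HSV)
k=(P[...,2]>82)&(P[...,2]<125)&(abs(P[...,0])<80)&(P[...,1]<100)&(P[...,1]>-20)&(hsv[...,1]>110)
if k.sum(): print("above82",k.sum(),P[k].mean(0),P[k].min(0),P[k].max(0))
k=(P[...,2]>40)&(P[...,2]<90)&(P[...,0]<-38)&(P[...,0]>-75)&(P[...,1]<100)&(P[...,1]>20)&(hsv[...,1]>110)
if k.sum(): print("tipped",k.sum(),P[k].mean(0),P[k].min(0),P[k].max(0))
E
python3 k.py
```

```text
tcp loc [ -9.70639184  55.43956919 384.63693888]
above82 408 [  8.12675684   0.83882555 113.33946803] [ -0.21916875 -10.43868181  84.94626369] [ 20.11861632  10.38108782 119.11920074]
```

Request:
apply_moves([
  {"claw": 0, "delta_pos": [0, -2.7, 0], "yaw": -0.16},
  {"claw": 0, "delta_pos": [0, 0, 0], "yaw": -0.16},
  {"claw": 0, "delta_pos": [0, 0, 0], "yaw": -0.16},
  {"claw": 0, "delta_pos": [0, 0, 0], "yaw": -0.16},
  {"claw": 0, "delta_pos": [0, 0, 0], "yaw": -0.145},
  {"claw": 0, "delta_pos": [0, 0, 0], "yaw": 0},
])

```text
clock: 11.28
eef_pos: [559.1, -45.3, 378.8]
tcp_rot: [3.14, -0.002, -2.43]
contact_force: [0.5, -0.9, -0.3]
opening: 0.502
grasp_force: 0.0
```

```bash
cat > l.py <<'E'
from h import *
s=r.sense();L=loc(s["eef_pos"]);R=Ro.from_euler("xyz",s["tcp_rot"]).as_matrix();print(L,s["tcp_rot"])
ax=Rs@R[:2,:2];print("tool x,y in local",ax.T.round(3).tolist())
import sys
if len(sys.argv)>2: print("cmd cm",(ax.T@(np.array([float(a) for a in sys.argv[1:3]])-L[:2])/10).round(2))
E
python3 l.py 5 0; python3 k.py
```

```text
[-12.64037696  28.37850306 378.77395158] [ 3.13955009e+00 -1.96718538e-03 -2.43034001e+00]
tool x,y in local [[-0.708, -0.706], [-0.706, 0.708]]
cmd cm [ 0.76 -3.25]
tcp loc [-12.64037696  28.37850306 378.77395158]
above82 412 [  8.03498117  -1.00431167 113.58053656] [  0.13578691 -10.68511444  82.66552454] [ 18.61451831   9.49170818 118.28583135]
```

Request:
apply_moves([
  {"claw": 0, "delta_pos": [0.75, -3.25, 0], "yaw": 0},
  {"claw": 0, "delta_pos": [0, 0, 4.5], "yaw": 0},
  {"claw": 0, "delta_pos": [0, 0, 4.5], "yaw": 0},
  {"claw": 0, "delta_pos": [0, 0, 2.2], "yaw": 0},
  {"claw": 0, "delta_pos": [0, 0, 0], "yaw": 0},
  {"claw": 1, "delta_pos": [0, 0, 0], "yaw": 0},
  {"claw": 1, "delta_pos": [0, 0, 0], "yaw": 0},
  {"claw": 1, "delta_pos": [0, 0, 0], "yaw": 0},
], grip_force=60)

```text
clock: 12.32
eef_pos: [575.9, -75.1, 269.6]
tcp_rot: [-3.14, 0.001, -2.429]
contact_force: [-0.2, -2.4, 3.9]
opening: 0.216
grasp_force: 58.6
```

```bash
python3 l.py 0 50
```

```text
[ 6.31007526e+00 -1.35854003e-01  2.69593639e+02] [-3.13967825e+00  1.24569790e-03 -2.42944844e+00]
tool x,y in local [[-0.707, -0.707], [-0.707, 0.707]]
cmd cm [-3.1   3.99]
```

Request:
apply_moves([
  {"claw": 1, "delta_pos": [-0.6, 0.8, 0], "yaw": 0},
  {"claw": 1, "delta_pos": [-0.6, 0.8, 0], "yaw": 0},
  {"claw": 1, "delta_pos": [-0.6, 0.8, 0], "yaw": 0},
  {"claw": 1, "delta_pos": [-0.6, 0.8, 0], "yaw": 0},
  {"claw": 1, "delta_pos": [-0.7, 0.8, 0], "yaw": 0},
  {"claw": 1, "delta_pos": [0, 0, 0], "yaw": 0},
])

```text
clock: 13.08
eef_pos: [574.8, -23.7, 269.8]
tcp_rot: [-3.136, 0.005, -2.428]
contact_force: [8.0, -5.9, 1.8]
opening: 0.215
grasp_force: 58.7
```

```bash
python3 l.py -10 50
```

```text
[  1.46303952  50.99463795 269.84927289] [-3.1361358   0.00458925 -2.42815285]
tool x,y in local [[-0.706, -0.708], [-0.708, 0.706]]
cmd cm [0.88 0.74]
```

Request:
apply_moves([
  {"claw": 1, "delta_pos": [-0.28, 0.28, 0], "yaw": 0},
  {"claw": 1, "delta_pos": [0, 0, 0], "yaw": 0},
])

```text
clock: 13.32
eef_pos: [575.1, -20.2, 269.9]
tcp_rot: [-3.136, 0.004, -2.429]
contact_force: [7.1, -6.1, 2.2]
opening: 0.219
grasp_force: 58.7
```

Request:
apply_moves([
  {"claw": 1, "delta_pos": [0.28, 0.28, 0], "yaw": 0},
  {"claw": 1, "delta_pos": [0, 0, 0], "yaw": 0},
])

```text
clock: 13.58
eef_pos: [571.0, -20.1, 270.4]
tcp_rot: [-3.136, 0.005, -2.429]
contact_force: [4.1, -5.6, 8.3]
opening: 0.218
grasp_force: 58.6
```

Request:
apply_moves([
  {"claw": 1, "delta_pos": [0.28, 0.28, 0], "yaw": 0},
  {"claw": 1, "delta_pos": [0, 0, 0], "yaw": 0},
])

```text
clock: 13.82
eef_pos: [566.2, -19.9, 270.1]
tcp_rot: [-3.138, 0.003, -2.43]
contact_force: [0.7, -5.5, 10.4]
opening: 0.218
grasp_force: 59.2
```

```bash
python3 l.py -10 55
```

```text
[ -7.39077483  54.24890057 270.11352353] [-3.13825310e+00  2.81771016e-03 -2.43010756e+00]
tool x,y in local [[-0.708, -0.706], [-0.706, 0.708]]
cmd cm [0.13 0.24]
```

Request:
apply_moves([
  {"claw": 1, "delta_pos": [0.24, 0.32, 0], "yaw": 0},
  {"claw": 1, "delta_pos": [0, 0, 0], "yaw": 0},
])

```text
clock: 14.08
eef_pos: [560.8, -18.9, 268.7]
tcp_rot: [-3.141, -0.001, -2.429]
contact_force: [-2.7, -4.2, 2.5]
opening: 0.214
grasp_force: 60.1
```

Request:
apply_moves([
  {"claw": 1, "delta_pos": [0.2, 0.2, 0.05], "yaw": 0},
  {"claw": 1, "delta_pos": [0, 0, 0], "yaw": 0},
])

```text
clock: 14.32
eef_pos: [557.8, -18.6, 267.8]
tcp_rot: [3.141, -0.001, -2.429]
contact_force: [-2.0, -5.4, 1.0]
opening: 0.219
grasp_force: 59.7
```

```bash
python3 l.py -10 55
```

```text
[-15.86705333  54.8449106  267.83112254] [ 3.14126677e+00 -1.27311649e-03 -2.42936048e+00]
tool x,y in local [[-0.707, -0.707], [-0.707, 0.707]]
cmd cm [-0.43 -0.4 ]
```

Request:
apply_moves([
  {"claw": 1, "delta_pos": [0.28, 0.28, 0.13], "yaw": 0},
  {"claw": 1, "delta_pos": [0, 0, 0], "yaw": 0},
])

```text
clock: 14.58
eef_pos: [553.7, -18.4, 266.4]
tcp_rot: [3.141, -0.001, -2.429]
contact_force: [-1.0, -6.9, -0.7]
opening: 0.216
grasp_force: 59.3
```

Request:
apply_moves([
  {"claw": 1, "delta_pos": [0.28, 0.28, 0.16], "yaw": 0},
  {"claw": 1, "delta_pos": [0, 0, 0], "yaw": 0},
])

```text
clock: 14.82
eef_pos: [550.5, -17.8, 264.7]
tcp_rot: [-3.141, 0.001, -2.43]
contact_force: [4.7, -2.4, -4.8]
opening: 0.213
grasp_force: 59.1
```

```bash
python3 l.py -10 55
```

```text
[-23.14679976  55.11286414 264.74203176] [-3.14095890e+00  9.40733011e-04 -2.43003182e+00]
tool x,y in local [[-0.708, -0.707], [-0.707, 0.708]]
cmd cm [-0.92 -0.94]
```

Request:
apply_moves([
  {"claw": 1, "delta_pos": [0.28, 0.28, 0.24], "yaw": 0},
  {"claw": 1, "delta_pos": [0, 0, 0], "yaw": 0},
])

```text
clock: 15.08
eef_pos: [546.5, -17.7, 263.0]
tcp_rot: [-3.141, -0.0, -2.428]
contact_force: [-0.8, -5.5, 5.7]
opening: 0.214
grasp_force: 59.3
```

Request:
apply_moves([
  {"claw": 1, "delta_pos": [0.28, 0.28, 0.27], "yaw": 0},
  {"claw": 1, "delta_pos": [0, 0, 0], "yaw": 0},
])

```text
clock: 15.32
eef_pos: [542.0, -17.5, 260.3]
tcp_rot: [3.141, -0.001, -2.43]
contact_force: [-3.6, -5.0, 8.1]
opening: 0.219
grasp_force: 60.3
```

```bash
python3 l.py -10 55
```

```text
[-31.66811542  54.83201151 260.3048565 ] [ 3.14141788e+00 -9.69856054e-04 -2.42952747e+00]
tool x,y in local [[-0.707, -0.707], [-0.707, 0.707]]
cmd cm [-1.54 -1.52]
```

Request:
apply_moves([
  {"claw": 1, "delta_pos": [0.28, 0.28, 0.26], "yaw": 0},
  {"claw": 1, "delta_pos": [0, 0, 0], "yaw": 0},
  {"claw": 1, "delta_pos": [0.28, 0.28, 0.32], "yaw": 0},
  {"claw": 1, "delta_pos": [0, 0, 0], "yaw": 0},
])

```text
clock: 15.82
eef_pos: [535.0, -16.9, 254.5]
tcp_rot: [-3.14, 0.001, -2.43]
contact_force: [1.6, -5.5, 1.6]
opening: 0.215
grasp_force: 64.8
```

Request:
apply_moves([
  {"claw": 1, "delta_pos": [0.25, 0.25, 0.36], "yaw": 0},
  {"claw": 1, "delta_pos": [0, 0, 0], "yaw": 0},
])

```text
clock: 16.08
eef_pos: [532.2, -16.8, 251.8]
tcp_rot: [-3.139, 0.003, -2.43]
contact_force: [0.4, -6.9, 10.2]
opening: 0.216
grasp_force: 70.1
```

```bash
python3 l.py -10 55
```

```text
[-41.51000349  54.83473009 251.82627947] [-3.13858026e+00  2.77403306e-03 -2.43036050e+00]
tool x,y in local [[-0.708, -0.706], [-0.706, 0.708]]
cmd cm [-2.24 -2.21]
```

Request:
apply_moves([
  {"claw": 1, "delta_pos": [0.24, 0.24, 0.33], "yaw": 0},
  {"claw": 1, "delta_pos": [0, 0, 0], "yaw": 0},
])

```text
clock: 16.32
eef_pos: [529.1, -16.6, 249.1]
tcp_rot: [-3.138, 0.003, -2.429]
contact_force: [0.1, -6.4, 13.5]
opening: 0.219
grasp_force: 70.2
```

Request:
apply_moves([
  {"claw": 1, "delta_pos": [0.22, 0.22, 0.38], "yaw": 0},
  {"claw": 1, "delta_pos": [0, 0, 0], "yaw": 0},
])

```text
clock: 16.58
eef_pos: [526.1, -16.3, 245.5]
tcp_rot: [-3.137, 0.004, -2.43]
contact_force: [-1.2, -5.4, 17.1]
opening: 0.213
grasp_force: 70.5
```

```bash
python3 l.py -10 55
```

```text
[-47.6308058   54.89113805 245.47118287] [-3.13746908  0.00368586 -2.42957024]
tool x,y in local [[-0.707, -0.707], [-0.707, 0.707]]
cmd cm [-2.67 -2.65]
```

Request:
apply_moves([
  {"claw": 1, "delta_pos": [0.22, 0.22, 0.4], "yaw": 0},
  {"claw": 1, "delta_pos": [0, 0, 0], "yaw": 0},
])

```text
clock: 16.82
eef_pos: [523.9, -16.1, 242.4]
tcp_rot: [-3.136, 0.006, -2.43]
contact_force: [0.3, -5.0, 24.5]
opening: 0.215
grasp_force: 68.6
```

Request:
apply_moves([
  {"claw": 1, "delta_pos": [0.2, -0.2, 0], "yaw": 0},
  {"claw": 1, "delta_pos": [0, 0, 0], "yaw": 0},
])

```text
clock: 17.08
eef_pos: [523.7, -18.3, 242.4]
tcp_rot: [-3.137, 0.007, -2.431]
contact_force: [0.3, 0.9, 25.5]
opening: 0.215
grasp_force: 69.2
```

Request:
apply_moves([
  {"claw": 0.3, "delta_pos": [0, 0, 0], "yaw": 0},
  {"claw": 0.3, "delta_pos": [0, 0, 0], "yaw": 0},
  {"claw": 0.3, "delta_pos": [0, 0, 0], "yaw": 0},
  {"claw": 0.3, "delta_pos": [0, 0, -2], "yaw": 0},
  {"claw": 0.3, "delta_pos": [0, 0, -4], "yaw": 0},
  {"claw": 0.3, "delta_pos": [0, 0, -6], "yaw": 0},
  {"claw": 0.3, "delta_pos": [-2, -2, -2], "yaw": 0},
  {"claw": 0.3, "delta_pos": [0, 0, 0], "yaw": 0},
])

```text
clock: 18.08
eef_pos: [550.6, -20.8, 380.5]
tcp_rot: [-3.14, 0.002, -2.43]
contact_force: [-0.4, 0.4, 0.2]
opening: 0.35
grasp_force: 0.0
```

```bash
python3 l.py -105 -34; python3 k.py
```

```text
[-22.83145781  52.21261669 380.54430268] [-3.14043117e+00  2.00761115e-03 -2.42952366e+00]
tool x,y in local [[-0.707, -0.707], [-0.707, 0.707]]
cmd cm [11.91 -0.29]
tcp loc [-22.83145781  52.21261669 380.54430268]
above82 239 [-49.95175726  50.83060811  84.56718614] [-58.22718125  42.60545974  82.03130749] [-41.31638963  59.91085297  87.97082856]
tipped 335 [-50.53405601  50.06380161  83.28037587] [-60.01599505  40.7763076   76.12396114] [-40.13113739  61.55623216  87.97082856]
```

The knob is parked in the notch: centre at about x=-50, y=51, z=77, which is a tilt of about 1.07. Next is the pedal.

Request:
apply_moves([
  {"claw": 1, "delta_pos": [5.9, -0.15, 0], "yaw": 0},
  {"claw": 1, "delta_pos": [6.0, -0.15, 0], "yaw": 0},
  {"claw": 1, "delta_pos": [0, 0, 0], "yaw": 0},
  {"claw": 1, "delta_pos": [0, 0, 5], "yaw": 0},
  {"claw": 1, "delta_pos": [0, 0, 5], "yaw": 0},
  {"claw": 1, "delta_pos": [0, 0, 1], "yaw": 0},
  {"claw": 1, "delta_pos": [0, 0, 0], "yaw": 0},
])

```text
clock: 19.0
eef_pos: [461.3, -100.6, 269.0]
tcp_rot: [3.14, -0.001, -2.429]
contact_force: [-0.5, 0.2, 0.5]
opening: 0.002
grasp_force: 0.0
```

```bash
python3 l.py -105 -34
```

```text
[-106.08978007  -33.97661607  268.97557371] [ 3.13952964e+00 -1.34727379e-03 -2.42914807e+00]
tool x,y in local [[-0.707, -0.707], [-0.707, 0.707]]
cmd cm [-0.08 -0.08]
```

Request:
apply_moves([
  {"claw": 1, "delta_pos": [0, 0, 1], "yaw": 0},
  {"claw": 1, "delta_pos": [0, 0, 1], "yaw": 0},
  {"claw": 1, "delta_pos": [0, 0, 1], "yaw": 0},
  {"claw": 1, "delta_pos": [0, 0, 1], "yaw": 0},
  {"claw": 1, "delta_pos": [0, 0, 1], "yaw": 0},
  {"claw": 1, "delta_pos": [0, 0, 0.5], "yaw": 0},
  {"claw": 1, "delta_pos": [0, 0, 0], "yaw": 0},
])

```text
clock: 19.88
eef_pos: [461.1, -101.0, 214.3]
tcp_rot: [3.141, -0.001, -2.429]
contact_force: [-0.7, 0.1, 0.9]
opening: -0.005
grasp_force: 0.7
```

Request:
apply_moves([
  {"claw": 1, "delta_pos": [0, 0, 0.4], "yaw": 0},
  {"claw": 1, "delta_pos": [0, 0, 0], "yaw": 0},
])

```text
clock: 20.12
eef_pos: [461.4, -101.0, 210.5]
tcp_rot: [3.142, -0.0, -2.429]
contact_force: [-3.3, 0.4, 2.5]
opening: -0.005
grasp_force: 1.6
```

Request:
apply_moves([
  {"claw": 1, "delta_pos": [0, 0, 0.3], "yaw": 0},
  {"claw": 1, "delta_pos": [0, 0, 0], "yaw": 0},
])

```text
clock: 20.38
eef_pos: [461.6, -101.1, 208.5]
tcp_rot: [-3.141, 0.0, -2.429]
contact_force: [-7.7, 0.1, 20.9]
opening: 0.0
grasp_force: 11.1
```

Request:
apply_moves([
  {"claw": 1, "delta_pos": [0, 0, 0.3], "yaw": 0},
])

```text
clock: 20.5
eef_pos: [461.9, -101.2, 207.0]
tcp_rot: [-3.141, 0.001, -2.429]
contact_force: [-20.5, 2.3, 77.3]
opening: 0.001
grasp_force: 40.2
```

```bash
python3 - <<'E'
from h import *
f=r.grab_frame("top");P=loc(pts(f));cv2.imwrite("pics/t5.png",cv2.resize(f["img"][130:250,270:440],None,fx=4,fy=4,interpolation=cv2.INTER_CUBIC))
E
```

```text
(no output)
```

View pics/t5.png

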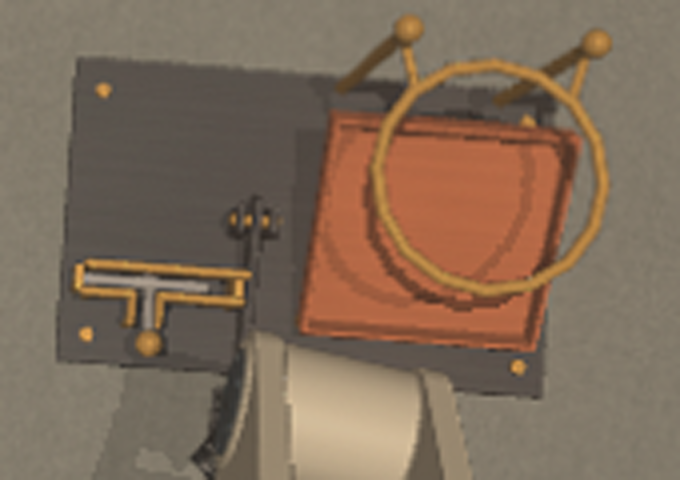

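The top view shows the knob parked in the notch at (148,343) and the pan tipped up, with its left edge around (320,225). The pedal is at its stop (77 N), so I'll lift off and check that it all stays.

Request:
apply_moves([
  {"claw": 1, "delta_pos": [0, 0, -0.5], "yaw": 0},
  {"claw": 1, "delta_pos": [0, 0, -2], "yaw": 0},
  {"claw": 1, "delta_pos": [0, 0, -5], "yaw": 0},
  {"claw": 1, "delta_pos": [0, 0, -5], "yaw": 0},
  {"claw": 1, "delta_pos": [0, 0, -5], "yaw": 0},
  {"claw": 1, "delta_pos": [0, 0, 0], "yaw": 0},
  {"claw": 1, "delta_pos": [0, 0, 0], "yaw": 0},
  {"claw": 1, "delta_pos": [0, 0, 0], "yaw": 0},
])

```text
clock: 21.55
eef_pos: [461.1, -100.9, 378.0]
tcp_rot: [3.14, -0.001, -2.429]
contact_force: [1.6, -0.4, 0.4]
opening: -0.003
grasp_force: 0.0
```

```bash
python3 k.py; python3 - <<'E'
from h import *
f=r.grab_frame("scene");P=loc(pts(f));h=cv2.cvtColor(f["img"],cv2.COLOR_BGR2HSV)
m=(h[...,0]<12)&(h[...,1]>140)&(P[...,1]<-50)&(P[...,1]>-300)&(P[...,2]>15)&(P[...,2]<150)&(abs(P[...,0])<180)
Q=P[m];A=np.c_[Q[:,:2],np.ones(len(Q))];c=np.linalg.lstsq(A,Q[:,2],rcond=None)[0]
for _ in range(5):
    k=abs(A@c-Q[:,2])<8;c=np.linalg.lstsq(A[k],Q[k,2],rcond=None)[0]
print("pan tilt",np.arctan(np.hypot(*c[:2])),k.sum(),len(Q))
s,w=wrist();P=loc(pts(w));k=(abs(P[...,0]+107)<15)&(abs(P[...,1]+34)<15);print("pedal z",np.nanmedian(P[k][:,2]) if k.any() else None)
E
```

```text
tcp loc [-106.29452717  -34.2407673   378.03419555]
pan tilt 0.4992249581827849 711 1083
pedal z 256.44522585260495
```

```bash
python3 - <<'E'
from h import *
f=r.grab_frame("top");P=loc(pts(f));h=cv2.cvtColor(f["img"],cv2.COLOR_BGR2HSV)
k=(P[...,2]>70)&(P[...,2]<125)&(P[...,0]<-38)&(P[...,0]>-65)&(P[...,1]<75)&(P[...,1]>30)&(h[...,1]>100)
print(k.sum(),P[k].mean(0) if k.any() else None)
if k.sum()>10: print(r.sign_off())
E
```

```text
32 [-49.63408375  52.57916733  83.79780267]
the job is handed in; nothing more can be done
None
```

The job is handed in: the pin is drawn about 50 mm with its knob parked in the notch, the pan stays tipped up at about 0.5 rad by the camera, and the arm is clear. No verdict came back, and the first two tries slipped off the knob before the third parked it.

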